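# Unlock the instrument case and hold its sprung lid at 60 degrees

## Robot

A 7-joint arm with a two-finger parallel gripper is mounted at the origin on a cart in front of the work surface, level with it; the furniture and walls round the work are solid. World frame = base frame: x ahead of the robot, y to its left, z up, the work surface at z = 0. Lengths are in mm, angles in rad, forces in N, time in s.
With the tool pointing down it reaches from about 350 to 900 mm from the base axis. Payload 19.9 kg.
Tool frame: the origin (TCP) lies between the finger pads; the fingertips stand 25 mm ahead of it and the grasp point (between the pads) lies 6 mm ahead of it; z points along the fingers, y is the line along which they close (so a half turn about z gives the same grasp; the last joint's range is limited). The gripper opens to 94 mm and grips with 3 to 60 N. Pads are 16 mm wide; open, the fingers measure 119 mm over their backs; the gripper's body (75 mm by 177 mm) begins 78 mm behind the grasp point.
Start: joints at [1.105, 0.417, -0.01, 1.614, 0.005, 1.111, -0.053], TCP at [257.579, -569.433, 230.425] pointing down, gripper open.
Joint ranges: [-2.81, 2.81], [-0.39, 2.02], [-1.27, 1.25], [0.06, 2.57], [-1.19, 4.33], [0.19, 2], [-2.82, 2.82]. Speed limits (rad/s): [1.89, 1.89, 2.39, 2.39, 3.01, 3.01, 3.01].

## Interface

Orientations are given as a 3x3 rotation matrix whose columns are the frame's x, y, z axes.
In Python, from station import manip, vision gives the robot as it stands.
- The arm moves only by the tool servo_tool, never from a script. Its argument "moves" is one flat list of numbers, 6 for each row, row after row: the shift along the world's x, y, z in mm, then the turn, a rotation vector about the world's x, y, z in units of 8 degrees (1.0 is 8 degrees). A call has 1 to 20 rows; each row is the pose to reach, as a shift and turn from the pose commanded when the call began; what a row does not reach only later rows make up. A row lasts 1/10 s, in which the tool goes at most 50 mm and 8.59 degrees, less where a joint would pass 70% of its speed; a pose out of reach is approached as far as the arm can. A call with a gripper value outside its range is refused whole. "fingers" is the finger opening in mm, from 0 to 94, set as the call begins (left out, the last holds). The fingers move at their own pace and stop on an object; "newtons" is the grip in N (left out, the last holds). Time passes only in rows, so rows that repeat a pose let the fingers close. It gives the time, the measured TCP pose, the force, the opening and the grip force at its end, in the units of the state.
- manip.state(): the state, without advancing time (a new reading comes with each control period).
- vision.get_image(name): name is "scene" or "top"; returns the picture (480x640x3 uint8, red, green, blue); there is no depth.
- vision.camera_info(name): a dict with "intrinsics" (3x3 intrinsics, pixels), "R" (3x3) and "t" (3): a world point X has camera coordinates R X + t. Camera axes: x right, y down, z forward; pixel columns grow to the right and rows downward; lengths in mm; the calibration is good to about 2 mm. A picture is of the moment at which its call begins. camera_info takes no time and is no camera call.
- manip.hand_in(): hands the job in; it is judged then, once.
The state is a dict: "time_s": time; "qpos": joint angles; "qd": joint speeds; "joint_efforts": joint torques, N m; "position": TCP position; "eef_rot": TCP orientation; "force": force on the tool from outside, world axes, zero at the start; "ft_torque": the same for the moment, N m; "grip_width": opening from 0.0 (shut) to 1.0 (fully open); "finger_force": force on a finger pad.
Only numpy, scipy, OpenCV 4.12 (cv2) and the standard library are available. Lean on these libraries where they do the work, as an engineer would, in place of code of your own. Each camera call takes 0.05 s, during which the arm holds its last target. There are 200 camera calls.

## Task

Slide the orange transport lock of the blue instrument case fully to its left end stop, then raise the sprung lid by its steel bar handle to 60 degrees open (its yellow pin level with the red bead on the side quadrant), so that a colleague can take tools out. The lid falls shut when let go, so finish while still holding it there by the handle, at rest. Leave the lock fully open, and do not disturb the glue bottle or the tape roll.

Things in the scene. Friction and masses are not known exactly. Their poses are not given: they have to be found in the camera images.
- case: Blue steel instrument case, fixed, 140 (x) x 200 (y) mm, 95 high shut (walls 60, lid 35); origin: centre of underside, x from handle side to hinge, y to its left, z up. Grey lock housing in front, left half, 50 mm high (case x -130..-70, y 15..105 mm). Thin steel quadrant 12 mm off the left side, reaching 100 mm from the hinge; its red bead marks 60 degrees. Kit lies fixed inside
- lock (a joint): travel of the orange transport lock along the case's +y (to its left), in m: near 0 locked, 0.040 at the end stop (green). Friction about 1.5 N, no spring, stays where it is left. Until it has gone about 15 mm its bolt lies over the tongue of the lid and really blocks it
- lock_top (a point): centre of the top of the orange lock grip, an upright block 18 mm (case x) x 16 mm (case y) that reaches 34 mm down from here to a steel foot of 22 x 24 mm; 94 mm above the desk, 31 mm free between grip and case front
- lid (a joint): opening angle of the lid in rad: 0 shut, grows as the front edge rises, 60 degrees = 1.047, stop at 1.5. A spring and its weight pull it shut at every angle (2.5 to 5 N at the handle). Nothing else holds it open
- lid_handle (a point): middle of the bar handle on the lid's front: round steel bar of 10 mm diameter, 68 mm long, parallel to the case's y, standing 35 mm off the lid's front on two legs at its ends; 78 mm above the desk when shut. Seen from the hinge axis with the lid shut it lies 175 mm to the front, 18 mm up and 52 mm to the right. It moves on an arc about the hinge
- lid_hinge (a point): middle of the lid's hinge line, which runs along the case's y at its upper rear edge, 70 mm behind the case's origin and 60 mm above the desk. Between it and the right-hand desk stands a black leather case 256 mm high, fixed: cross it higher than that
- glue_bottle: small white glue bottle with red spout, 45 mm wide, 104 mm high, loose, standing on the mat to the left of the case; origin at the centre of its underside
- tape_roll: black roll of tape, 46 mm wide, 18 mm high, lying loose to the left in front; origin at the centre of its underside
There are look-alikes about, which are no part of the job. Leave any green or turquoise look-alike of the glue_bottle alone.

How it is judged (in metres and radians):
On the way, in this order (a step that is already met when the one before it is completed fails the run):
1. the lock is slid home against its left end stop, the lid still shut (value of joint lock above 0.037 m and value of joint lid below 0.08 rad), for 0.2 s.
2. the lid is raised by its handle to 60 degrees (within 7) (value of joint lid between 0.925 and 1.169 rad and contact force between the fingers and case above 0.5 N), for 0.2 s.
At the end, for the whole second after the job is handed in: The lid stands at 60 degrees within 7, still, held by the fingers at its bar handle (grasp within 60 mm of the handle's middle, contact force over 0.5 N) and propped by nothing else; the lock is within 4 mm of its left end stop (all of step 2 and velocity of joint lid between -0.1 and 0.1 rad/s and distance between the grasp point and lid_handle below 0.06 m and value of joint lock above 0.036 m and contact force between each of glue_bottle, tape_roll and case below 0.05 N); the arm keeps its last pose, push and grip.
It fails at once if the lid is lifted before the lock is home (value of joint lid above 0.12 rad and value of joint lock below 0.035 m).
It fails at once if the glue bottle or the tape roll is shifted by more than 15 mm or tipped (distance of any of glue_bottle, tape_roll from where it was at the start of the episode above 0.015 m or angle between glue_bottle's own z axis and vertical above 0.3 rad).
It also fails if it takes over 67 s, if anything falls off the work surface, if the arm or the gripper's body presses on something with over 40 N, if the wrist force passes 120 N, or if a joint passes its speed limit or range.

## Working session

There is one attempt and no reset: what is moved stays moved. The work goes in short steps, Python scripts to look and compute and a tool call to move; the robot and the scene stay as the last step left them, time stands still between calls to the robot, and variables do not carry over. Pictures are saved under pics/ and viewed, at most 10 in all, crops included, and the job is handed in when it is done.

Besides the shell and the picture viewer there is one more tool, called after "Call:" in YAML: its name, and indented under it one key for each argument. servo_tool: Moves the arm, as the interface text tells. Its arguments: {"type":"object","properties":{"moves":{"type":"array","items":{"type":"number"}},"fingers":{"type":"number"},"newtons":{"type":"number"}},"required":["moves"]}

```bash
mkdir -p pics
python3 - <<'E'
from station import manip, vision
import cv2
for n in("scene","top"):
    im=vision.get_image(n); cv2.imwrite(f"pics/{n}0.png",im[:,:,::-1])
    c=vision.camera_info(n); print(n,c)
s=manip.state(); print(s['time_s'],s['position'],s['eef_rot'],s['force'])
E
```

```text
scene {'intrinsics': array([[483.45546504,   0.        , 320.7278911 ],
       [  0.        , 483.45546504, 244.61516183],
       [  0.        ,   0.        ,   1.        ]]), 'R': array([[ 0.54625176, -0.8376201 ,  0.00125846],
       [-0.48722818, -0.31896595, -0.81293876],
       [ 0.68133525,  0.44345607, -0.58234783]]), 't': array([ -7.08538956, 443.6678604 , 344.94720585])}
top {'intrinsics': array([[559.78911484,   0.        , 313.67275843],
       [  0.        , 559.78911484, 223.71072996],
       [  0.        ,   0.        ,   1.        ]]), 'R': array([[-0.02015026, -0.99979638,  0.00107898],
       [-0.99680824,  0.02000663, -0.07728564],
       [ 0.07724831, -0.00263286, -0.99700841]]), 't': array([394.21095323, 583.36895517, 987.13359961])}
0.1 [ 257.42127403 -569.20075314  229.90678339] [[ 9.11156934e-01  4.12059183e-01 -5.20490081e-04]
 [ 4.12059501e-01 -9.11156471e-01  9.23638078e-04]
 [-9.36543539e-05 -1.05605212e-03 -9.99999438e-01]] [-0.63893609  0.93522591  0.76018012]
```

View pics/scene0.png

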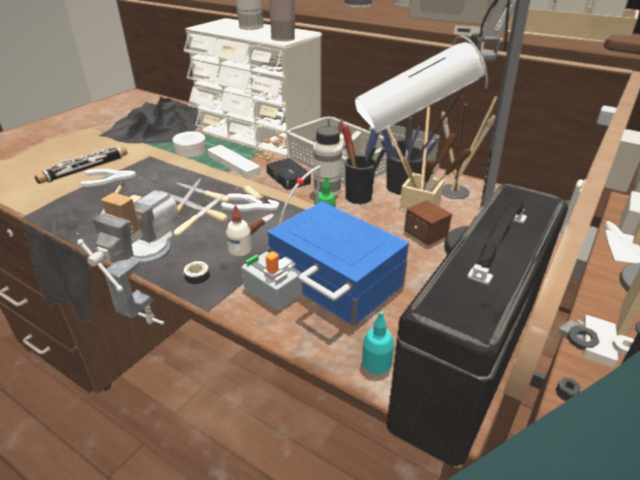

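View pics/top0.png

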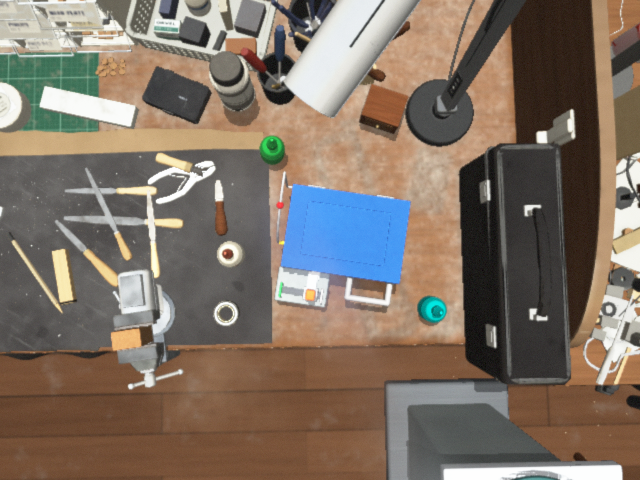

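The scene view shows the blue case at about (338,255), the orange lock at (272,262) and the bar handle at (328,285). In the top view the lid spans (283..410, 186..283), the lock is at (311,295), and the handle bar runs (347..390, 300).

```bash
cat > h.py <<'E'
import numpy as np, cv2
from station import manip, vision
def ray(n,uv,z):
    c=vision.camera_info(n);K,R,t=c["intrinsics"],c["R"],c["t"]
    d=R.T@np.linalg.solve(K,[uv[0],uv[1],1]);o=-R.T@t
    return o+d*(z-o[2])/d[2]
def proj(n,X):
    c=vision.camera_info(n);p=c["intrinsics"]@(c["R"]@np.array(X,float)+c["t"]);return p[:2]/p[2]
def blobs(hsv,lo,hi,amin=15):
    m=cv2.inRange(hsv,np.array(lo),np.array(hi));k,l,s,c=cv2.connectedComponentsWithStats(m)
    return m,[(s[i].tolist(),c[i].round(1).tolist()) for i in range(1,k) if s[i][4]>=amin]
E
python3 - <<'E'
from h import *
np.set_printoptions(precision=1,suppress=True)
top=cv2.imread("pics/top0.png");hs=cv2.cvtColor(top,cv2.COLOR_BGR2HSV)
m,b=blobs(hs,(100,150,80),(125,255,255),2000);print(b)
cs,_=cv2.findContours(m,0,1);c=max(cs,key=cv2.contourArea);r=cv2.minAreaRect(c);print(r)
for p in cv2.boxPoints(r):print(p,ray("top",p,95))
m,b=blobs(hs,(8,150,150),(20,255,255));print([x for x in b if 280<x[1][0]<340 and 270<x[1][1]<310])
for x in b:
    if 280<x[1][0]<340 and 270<x[1][1]<310: print(ray("top",x[1],94))
sc=cv2.imread("pics/scene0.png");h2=cv2.cvtColor(sc,cv2.COLOR_BGR2HSV)
m,b=blobs(h2,(8,150,150),(20,255,255));print([x for x in b if 255<x[1][0]<290 and 240<x[1][1]<280])
for n,p,z in(("top",(229,254),104),("top",(225,313),18),("top",(347,300),78),("top",(390,305),78),("top",(432,310),100),("top",(280,205),100),("top",(340,50),300)):print(p,ray(n,p,z))
big=cv2.resize(top[175:325,210:430],None,fx=3.6,fy=3.6,interpolation=cv2.INTER_CUBIC);cv2.imwrite("pics/c1.png",big)
print(proj("top",[257,-569,230]))
E
```

```text
[([282, 185, 128, 98, 9672], [345.8, 233.4])]
((345.6416015625, 233.6691131591797), (118.85095977783203, 82.61680603027344), 8.426968574523926)
[280.8 265.8] [516.4 438.7  95. ]
[292.9 184.1] [653.1 416.2  95. ]
[410.5 201.5] [619.7 219.4  95. ]
[398.4 283.2] [483.6 244.   95. ]
[([306, 294, 8, 6, 30], [309.9, 297.3])]
[463.4 391.3  94. ]
[([266, 252, 12, 21, 182], [272.1, 262.7])]
(229, 254) [537.5 523.3 104. ]
(225, 313) [434.5 544.2  18. ]
(347, 300) [456.8 329.   78. ]
(390, 305) [446.9 256.7  78. ]
(432, 310) [438.9 190.9 100. ]
(280, 205) [617.6 438.1 100. ]
(340, 50) [802.1 343.2 300. ]
[1002.1  437.8]
```

View pics/c1.png

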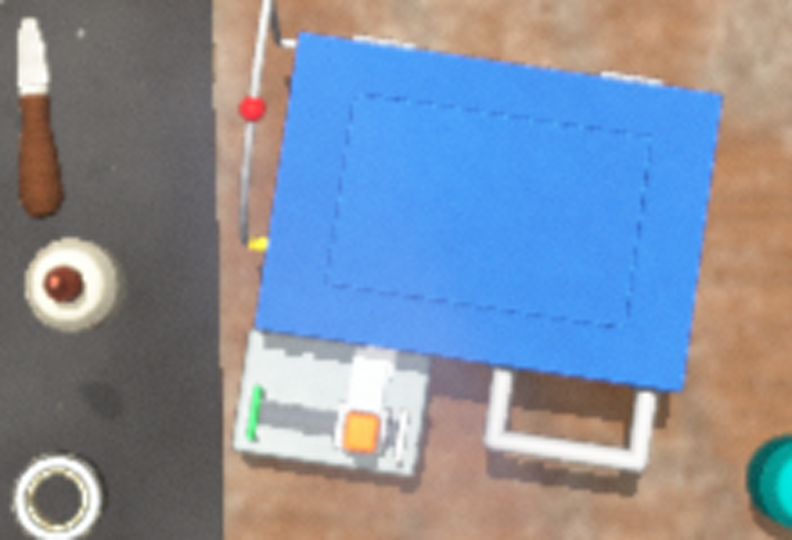

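The crop fits the sizes given: case yaw is about -9.5°, the lid centre about (568,330), the lock about (467,391) at case y≈44, and the handle about (455,295). Next I go up and over the leather case, turning the closing axis onto case x.

Call:
servo_tool:
  moves: [0, 0, 50, 0, 0, 0, 0, 0, 100, 0, 0, 0, 0, 0, 150, 0, 0, 0, 0, 0, 170, 0, 0, 0, 20, 43, 170, 0, 0, 0.5, 40, 86, 170, 0, 0, 1, 60, 129, 170, 0, 0, 1.5, 80, 172, 170, 0, 0, 2, 100, 215, 170, 0, 0, 2.5, 120, 258, 170, 0, 0, 3, 140, 301, 170, 0, 0, 3.5, 160, 344, 170, 0, 0, 4, 180, 387, 170, 0, 0, 4.5, 200, 430, 170, 0, 0, 5, 220, 473, 170, 0, 0, 5.5, 220, 516, 170, 0, 0, 6, 220, 559, 170, 0, 0, 6.5, 220, 602, 170, 0, 0, 7.03, 220, 645, 170, 0, 0, 7.03, 220, 688, 170, 0, 0, 7.03]
  fingers: 0

```text
time_s: 2.1
position: [477.1, 120.2, 400.4]
eef_rot: [[0.164, 0.987, 0.0], [0.987, -0.164, -0.0], [-0.0, 0.0, -1.0]]
force: [1.3, -0.9, -0.5]
grip_width: 0.006
finger_force: 0.0
```

Call:
servo_tool:
  moves: [-3, 48, 0, 0, 0, 0, -6, 96, 0, 0, 0, 0, -9, 144, 0, 0, 0, 0, -12, 192, 0, 0, 0, 0, -15, 230, 0, 0, 0, 0, -15, 245, -40, 0, 0, 0, -15, 245, -85, 0, 0, 0, -15, 245, -130, 0, 0, 0, -15, 245, -175, 0, 0, 0, -15, 245, -200, 0, 0, 0, -15, 245, -200, 0, 0, 0]

```text
time_s: 3.2
position: [461.4, 362.3, 197.2]
eef_rot: [[0.164, 0.987, -0.005], [0.987, -0.164, -0.003], [-0.004, -0.004, -1.0]]
force: [0.6, -0.6, 0.5]
grip_width: 0.007
finger_force: 0.0
```

Run:
```python
from h import *
s=vision.get_image("scene")[:,:,::-1];t=vision.get_image("top")[:,:,::-1]
cv2.imwrite("pics/s2.png",np.hstack([cv2.resize(s[130:330,170:430],(520,400)),cv2.resize(t[180:340,240:340],(250,400))]))
print(manip.state()['position'],manip.state()['force'])
```

```text
[462.63177693 363.86023197 201.19095966] [0.38138101 1.05108102 0.9230191 ]
```

View pics/s2.png

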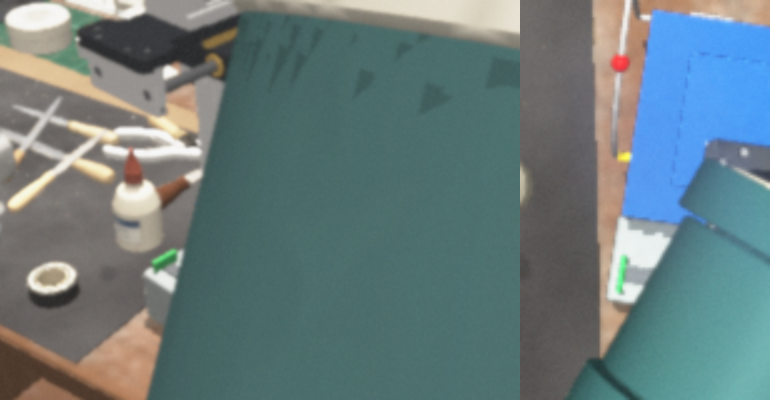

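The arm hides the lock in both views, with only the green stop showing. I go down in the free gap right of the grip and work by feel.

Call:
servo_tool:
  moves: [0, 0, -40, 0, 0, 0, 0, 0, -75, 0, 0, 0, 0, 0, -95, 0, 0, 0, 0, 0, -105, 0, 0, 0, 0, 0, -105, 0, 0, 0, 0, 0, -105, 0, 0, 0]

```text
time_s: 3.9
position: [463.3, 364.2, 97.1]
eef_rot: [[0.164, 0.986, 0.002], [0.986, -0.164, 0.001], [0.001, 0.001, -1.0]]
force: [0.4, -0.0, 0.6]
grip_width: 0.006
finger_force: 0.0
```

Call:
servo_tool:
  moves: [1, 6, 0, 0, 0, 0, 2, 10, 0, 0, 0, 0, 2, 14, 0, 0, 0, 0, 3, 18, 0, 0, 0, 0, 3.6, 22, 0, 0, 0, 0, 4.3, 26, 0, 0, 0, 0, 5, 30, 0, 0, 0, 0, 5.6, 34, 0, 0, 0, 0, 6.3, 38, 0, 0, 0, 0, 7, 42, 0, 0, 0, 0, 7.5, 45, 0, 0, 0, 0, 7.5, 45, 0, 0, 0, 0]

```text
time_s: 5.1
position: [470.0, 409.1, 95.4]
eef_rot: [[0.163, 0.987, -0.0], [0.987, -0.163, 0.0], [0.0, -0.0, -1.0]]
force: [-0.3, -0.2, 0.1]
grip_width: 0.006
finger_force: 0.0
```

Call:
servo_tool:
  moves: [0.3, 2, 0, 0, 0, 0, 0.6, 4, 0, 0, 0, 0, 0.8, 5, 0, 0, 0, 0, 1, 6, 0, 0, 0, 0, 1, 6, 0, 0, 0, 0]

```text
time_s: 5.6
position: [470.7, 410.3, 94.9]
eef_rot: [[0.166, 0.986, -0.002], [0.986, -0.166, -0.009], [-0.009, -0.001, -1.0]]
force: [-10.1, -29.3, 20.4]
grip_width: 0.004
finger_force: 15.3
```

Firm stop (about 29 N) after roughly 40 mm of travel. I back off, rise clear and look.

Call:
servo_tool:
  moves: [0, 0, 0, 0, 0, 0, 0, 0, 0, 0, 0, 0, -1, -6, 0, 0, 0, 0, -3, -18, 0, 0, 0, 0, -3, -20, 40, 0, 0, 0, -3, -20, 90, 0, 0, 0, -10, -60, 130, 0, 0, 0, -18, -105, 160, 0, 0, 0, -20, -120, 160, 0, 0, 0, -20, -120, 160, 0, 0, 0]
  fingers: 28

```text
time_s: 6.6
position: [451.9, 291.4, 256.9]
eef_rot: [[0.167, 0.986, 0.003], [0.986, -0.167, -0.001], [-0.0, 0.004, -1.0]]
force: [0.6, -0.1, -0.3]
grip_width: 0.297
finger_force: 0.0
```

Run:
```python
from h import *
s=vision.get_image("scene")[:,:,::-1];t=vision.get_image("top")[:,:,::-1]
cv2.imwrite("pics/s3.png",np.hstack([cv2.resize(s[130:330,170:430],(520,400)),cv2.resize(t[180:340,240:340],(250,400))]))
print(manip.state()['position'],manip.state()['force'])
hs=cv2.cvtColor(np.ascontiguousarray(t),cv2.COLOR_BGR2HSV)
for x in blobs(hs,(8,150,150),(20,255,255),8)[1]:
    if 270<x[1][0]<340 and 270<x[1][1]<310: print(x,ray("top",x[1],94))
```

```text
[451.30400569 294.07411435 255.71776976] [-0.03089578  0.15364799 -0.08009789]
([285, 287, 9, 10, 32], [289.3, 291.4]) [473.80375187 425.29505722  94.        ]
```

View pics/s3.png

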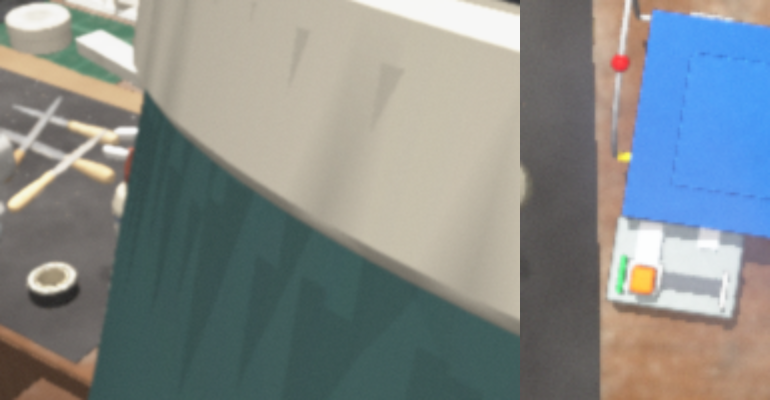

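The orange grip is at (289,291) in the top view with its foot against the green stop, so the lock is home. It started about 6 mm from zero. Now down onto the bar handle with 28 mm opening.

Call:
servo_tool:
  moves: [5, 0, -40, 0, 0, 0, 5, 0, -80, 0, 0, 0, 5, 0, -115, 0, 0, 0, 5, 0, -135, 0, 0, 0, 5, 0, -150, 0, 0, 0, 5, 0, -160, 0, 0, 0, 5, 0, -166, 0, 0, 0, 5, 0, -171, 0, 0, 0, 5, 0, -171, 0, 0, 0]

```text
time_s: 7.6
position: [456.2, 294.7, 84.4]
eef_rot: [[0.164, 0.987, 0.0], [0.987, -0.164, 0.0], [0.0, 0.0, -1.0]]
force: [-0.8, -0.5, 0.1]
grip_width: 0.298
finger_force: 0.0
```

Call:
servo_tool:
  moves: [0, 0, 0, 0, 0, 0, 0, 0, 0, 0, 0, 0, 0, 0, 0, 0, 0, 0, 0, 0, 0, 0, 0, 0, 0, 0, 0, 0, 0, 0, 0, 0, 0, 0, 0, 0]
  fingers: 0
  newtons: 20

```text
time_s: 8.2
position: [456.6, 294.6, 84.7]
eef_rot: [[0.164, 0.986, 0.001], [0.986, -0.164, 0.0], [0.0, 0.001, -1.0]]
force: [5.2, -0.8, 2.1]
grip_width: 0.099
finger_force: 20.0
```

The bar is gripped. I raise it along the arc, first to 20°.

Call:
servo_tool:
  moves: [1, 0, 7.6, 0, 0, 0, 2.2, -0.4, 15.2, 0, 0, 0, 3.8, -0.6, 22.7, 0, 0, 0, 5.7, -1, 30.1, 0, 0, 0, 8, -1.3, 37.5, 0, 0, 0, 10.5, -1.7, 44.7, 0, 0, 0, 13.4, -2.2, 51.8, 0, 0, 0, 16.5, -2.8, 58.8, 0, 0, 0, 16.5, -2.8, 58.8, 0, 0, 0]

```text
time_s: 9.1
position: [472.7, 291.7, 143.7]
eef_rot: [[0.164, 0.986, -0.0], [0.986, -0.164, -0.0], [-0.0, -0.0, -1.0]]
force: [2.1, -0.6, -4.4]
grip_width: 0.097
finger_force: 20.0
```

Call:
servo_tool:
  moves: [3.5, -0.6, 6.8, 0, 0, 0, 7.2, -1.2, 13.5, 0, 0, 0, 11.2, -1.9, 20, 0, 0, 0, 15.5, -2.6, 26.3, 0, 0, 0, 20, -3.4, 32.4, 0, 0, 0, 24.9, -4.2, 38.3, 0, 0, 0, 30, -5, 44, 0, 0, 0, 35.3, -5.9, 49.5, 0, 0, 0, 40.8, -6.8, 54.7, 0, 0, 0, 46.6, -7.8, 59.7, 0, 0, 0, 52.6, -8.8, 64.4, 0, 0, 0, 58.8, -9.8, 68.8, 0, 0, 0, 65.2, -10.9, 73, 0, 0, 0, 71.7, -12, 76.9, 0, 0, 0, 78.4, -13.2, 80.5, 0, 0, 0, 85.2, -14.3, 83.8, 0, 0, 0, 85.2, -14.3, 83.8, 0, 0, 0, 85.2, -14.3, 83.8, 0, 0, 0, 85.2, -14.3, 83.8, 0, 0, 0]

```text
time_s: 11.0
position: [557.2, 277.7, 228.2]
eef_rot: [[0.163, 0.987, -0.001], [0.987, -0.163, -0.0], [-0.0, -0.001, -1.0]]
force: [-9.6, -1.9, 10.3]
grip_width: 0.098
finger_force: 20.0
```

Run:
```python
from h import *
s=vision.get_image("scene")[:,:,::-1];t=vision.get_image("top")[:,:,::-1]
cv2.imwrite("pics/s4.png",np.hstack([cv2.resize(s[130:330,170:430],(520,400)),cv2.resize(t[160:320,240:340],(250,400))]))
print(manip.state()['position'],manip.state()['force'])
```

```text
[557.22619518 277.72606081 228.14202927] [-10.19826591  -2.00035402  11.65852567]
```

View pics/s4.png

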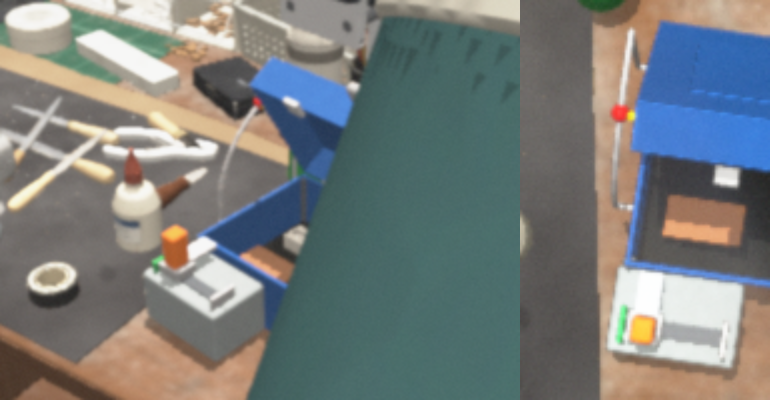

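The yellow pin (631,116) is level with the red bead (619,113), the lock sits at the green stop, and the bottle and tape have not moved. I ease the small radial stress, settle and hand in.

Call:
servo_tool:
  moves: [-0.3, 0, 0.5, 0, 0, 0, -0.5, 0, 1, 0, 0, 0, -0.5, 0, 1, 0, 0, 0, -0.5, 0, 1, 0, 0, 0, -0.5, 0, 1, 0, 0, 0, -0.5, 0, 1, 0, 0, 0, -0.5, 0, 1, 0, 0, 0, -0.5, 0, 1, 0, 0, 0]

```text
time_s: 11.9
position: [557.1, 277.6, 228.2]
eef_rot: [[0.164, 0.987, -0.0], [0.987, -0.164, 0.0], [-0.0, -0.0, -1.0]]
force: [-5.4, 0.8, 2.6]
grip_width: 0.1
finger_force: 20.0
```

```bash
python3 -c "
from station import manip
s=manip.state();print(s['position'],s['force'],s['finger_force'],s['qd']);print(manip.hand_in())"
```

```text
[557.13542699 277.61593827 228.23161733] [-5.40232466  0.81535541  2.58164665] 20.00223398208618 [-0.00058928  0.00067151 -0.00125224 -0.00104386  0.00096849 -0.0003884
  0.00066964]
the job is handed in; nothing more can be done
None
```

I handed the job in at about 12 s with the lock against its left end stop and the lid held still by its handle at about 60° (pin level with the bead). The glue bottle and tape roll had not visibly moved, and no verdict was returned.

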